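Set the serving caddy from the spice rack, in mirrored order

ROBOT

A 6-joint arm with a two-finger parallel gripper is mounted at the origin on the work surface. World frame = base frame: x ahead of the robot, y to its left, z up, the work surface at z = 0. Lengths are in m, angles in rad, forces in N, time in s.
With the tool pointing down it reaches from about 0.225 to 0.875 m from the base axis. Payload 3.4 kg.
Tool frame: the origin (TCP) lies at the very end of the fingers, on their centre line; the grasp point (between the pads) lies behind it (manip.grasp_offset is the z of the grasp point in the tool frame, in m); z points along the fingers, y is the line along which they close (so a half turn about z gives the same grasp; the last joint's range is limited). The gripper opens to 85 mm and grips with 20 to 120 N. Pads are 22 mm wide; open, the fingers measure 114 mm over their backs; the gripper's body (76 mm by 85 mm) begins 54 mm behind the grasp point. The pads swing forward as they close: fully open they stand 13 mm farther back than shut.
Start: joints at [-1.34, 0.276, 1.505, -0, 1.361, -0.121], TCP at [0.198, -0.54, 0.231] pointing down, gripper open.
Joint ranges: [-2.89, 2.89], [-0.75, 2.08], [0.22, 2.7], [-1.18, 4.32], [0.11, 2.71], [-2.7, 2.7]. Speed limits (rad/s): [2.57, 2.57, 3.14, 3.14, 3.14, 3.14].

INTERFACE

Orientations are given as a unit quaternion [w, x, y, z].
In Python, from rig import manip gives the robot as it stands.
- The arm moves only by the shell command python3 -m pendant 'ROWS' [FORCE]. ROWS is JSON, a list of rows, each an object of numbers: "dx", "dy", "dz": the shift along the tool's x, y, z in m; "rx", "ry", "rz": the turn, a rotation vector about the tool's x, y, z in degrees; "hand": the finger opening in m, from 0 to 0.0854. In form: [{"dx": .., "dy": .., "dz": .., "rx": .., "ry": .., "rz": .., "hand": ..}, ...]. A call has 1 to 12 rows; each row shifts and turns the commanded pose from where the row before left it, along the tool's axes as they then stand; what a row does not reach is not made up. A row lasts 1/12 s, in which the tool goes at most 41.7 mm and 7.16 degrees, less where a joint would pass 70% of its speed; a pose out of reach is approached as far as the arm can. A call is refused whole if a number of a shift passes 0.0417 or a number of a turn 7.16, either way. A call with a gripper value outside its range is refused whole. The fingers move at their own pace and stop on an object; FORCE is the grip in N (left out, the last holds). Time passes only in rows, so rows that do not move let the fingers close. It gives the time, the measured TCP pose, the force, the opening and the grip force at its end, in the units of the state.
- manip.get_state(): the state, without advancing time (a new reading comes with each control period).
- manip.get_image(name): name is "scene" or "top"; returns a dict with "frame" (480x640x3 uint8, red, green, blue), "fx", "fy", "cx", "cy" (pixels), "distortion" ([k1, k2, p1, p2, k3] as OpenCV has them; the pictures are not rectified), "position" and "attitude" of the camera in the world. Camera axes: x right, y up, looking along -z (the intrinsics and any distortion apply to the point x, -y, -z); pixel columns grow to the right and rows downward; lengths in m; the calibration is good to about 2 mm. A picture is of the moment at which its call begins. There is no depth.
- manip.sign_off(): hands the job in; it is judged then, once.
The state is a dict: "clock": time; "qpos": joint angles; "qd": joint speeds; "effort": joint torques, N m; "position": TCP position; "ee_rot": TCP orientation; "contact_force": force on the tool from outside, world axes, zero at the start; "moment": the same for the moment, N m; "width": finger opening in m; "gripper_force": force on a finger pad.
Only numpy, scipy, OpenCV 4.12 (cv2) and the standard library are available. Lean on these libraries where they do the work, as an engineer would, in place of code of your own. Each camera call takes 0.05 s, during which the arm holds its last target. There are 200 camera calls.

TASK

Move the four shakers from the dark wooden spice rack into the wells of the light wooden serving caddy, one per well, in the reverse order: the one that stands leftmost in the rack goes rightmost in the caddy, and so on, because the caddy will be turned round to face the guests. Keep the shakers upright, set each down in its well rather than dropping it, and leave the refill jars standing where they are in the rack.

Things in the scene. Friction and masses are not known exactly. Their poses are not given: they have to be found in the camera images.
- steel_shaker: Shaker: plain brushed-steel cylinder, 42 mm diameter, 90 mm tall, flat perforated top. Straight-sided over its full height. Origin: centre of the underside; z up. Stands upright in a rack well at the start, square to the rack; 0.08 to 0.17 kg.
- tin_shaker: Shaker: white square tin, 40 x 40 mm, 72 mm tall body, with a round metal sprinkler cap (30 mm diameter) up to 82 mm. Origin: centre of the underside; z up. Stands upright in a rack well at the start, square to the rack; 0.08 to 0.17 kg.
- wood_mill: Shaker: wooden mill; foot 48 mm diameter to 22 mm height, straight 38 mm diameter neck from 32 to 72 mm height (grip here), head 46 mm diameter from 76 to 81 mm, steel ball on top to 94 mm. Origin: centre of the underside; z up. Stands upright in a rack well at the start, square to the rack; 0.08 to 0.17 kg.
- glass_shaker: Shaker: round grey glass jar, 42 mm diameter, straight to 70 mm, black domed lid to 92 mm. Origin: centre of the underside; z up. Stands upright in a rack well at the start, square to the rack; 0.08 to 0.17 kg.
- steel_refill: Refill jar: squat steel canister, 61 mm diameter, 76 mm tall. Belongs to steel_shaker. Origin: centre of its underside; z up. Loose, 0.35 kg; stands on the rack's shelf directly behind its own shaker (78 mm towards rack -x) and stays there.
- tin_refill: Refill jar: squat white square tin, 58 x 58 mm, 72 mm tall with metal lid. Belongs to tin_shaker. Origin: centre of its underside; z up. Loose, 0.35 kg; stands on the rack's shelf directly behind its own shaker (78 mm towards rack -x) and stays there.
- wood_refill: Refill jar: squat wooden jar, 60 mm diameter, 82 mm tall over its steel lid ball. Belongs to wood_mill. Origin: centre of its underside; z up. Loose, 0.35 kg; stands on the rack's shelf directly behind its own shaker (78 mm towards rack -x) and stays there.
- glass_refill: Refill jar: squat grey glass jar with flat black lid, 60 mm diameter, 74 mm tall. Belongs to glass_shaker. Origin: centre of its underside; z up. Loose, 0.35 kg; stands on the rack's shelf directly behind its own shaker (78 mm towards rack -x) and stays there.
- rack: Dark wood spice rack, fixed. Origin on the table under the middle of its row of four shaker wells; x away from the robot, y to the left along the row (yaw within 6 degrees). Wells at x 0, y -123, -41, 41, 123 mm: 60 mm square, 10 mm deep, floor 12 mm above the table. Block 76 (x) x 340 (y) x 22 mm; behind it, to x -118 mm, a 12 mm high shelf with refill jars.
- caddy: Light wood caddy, fixed, empty at the start; stands nearer than the rack. Origin on the table under the middle of its row of wells; x away from the robot, y to the left along the row (yaw within 6 degrees). Wells at x 0, y -123, -41, 41, 123 mm: 60 mm square, 10 mm deep, floor 12 mm above the table. Block 76 x 340 x 22 mm; steel loop at each end, 33 mm high.
Not all that is in view belongs to the job. What is shaped like the tin_refill but blue or purple is not meant.

How it is judged:
At the end, for the whole second after the job is handed in: Each shaker stands upright (0.1 rad), released and at rest on the floor (4 mm) of its own caddy well, within 13 mm of the centre in x and y; the order along the caddy is the reverse of that of the matching refill jars on the rack (jar at rack y: shaker in caddy well -y) (((y of steel_refill in the frame of rack between -0.158 and -0.088 m and y of steel_shaker in the frame of caddy between 0.11 and 0.136 m) or (y of steel_refill in the frame of rack between -0.076 and -0.006 m and y of steel_shaker in the frame of caddy between 0.028 and 0.054 m) or (y of steel_refill in the frame of rack between 0.006 and 0.076 m and y of steel_shaker in the frame of caddy between -0.054 and -0.028 m) or (y of steel_refill in the frame of rack between 0.088 and 0.158 m and y of steel_shaker in the frame of caddy between -0.136 and -0.11 m)) and x of steel_shaker in the frame of caddy between -0.013 and 0.013 m and z of steel_shaker in the frame of caddy between 0.008 and 0.016 m and angle between each of steel_shaker, tin_shaker, wood_mill, glass_shaker's own z axis and vertical below 0.1 rad and linear speed of each of steel_shaker, tin_shaker, wood_mill, glass_shaker below 0.02 m/s and ((y of tin_refill in the frame of rack between -0.158 and -0.088 m and y of tin_shaker in the frame of caddy between 0.11 and 0.136 m) or (y of tin_refill in the frame of rack between -0.076 and -0.006 m and y of tin_shaker in the frame of caddy between 0.028 and 0.054 m) or (y of tin_refill in the frame of rack between 0.006 and 0.076 m and y of tin_shaker in the frame of caddy between -0.054 and -0.028 m) or (y of tin_refill in the frame of rack between 0.088 and 0.158 m and y of tin_shaker in the frame of caddy between -0.136 and -0.11 m)) and x of tin_shaker in the frame of caddy between -0.013 and 0.013 m and z of tin_shaker in the frame of caddy between 0.008 and 0.016 m and ((y of wood_refill in the frame of rack between -0.158 and -0.088 m and y of wood_mill in the frame of caddy between 0.11 and 0.136 m) or (y of wood_refill in the frame of rack between -0.076 and -0.006 m and y of wood_mill in the frame of caddy between 0.028 and 0.054 m) or (y of wood_refill in the frame of rack between 0.006 and 0.076 m and y of wood_mill in the frame of caddy between -0.054 and -0.028 m) or (y of wood_refill in the frame of rack between 0.088 and 0.158 m and y of wood_mill in the frame of caddy between -0.136 and -0.11 m)) and x of wood_mill in the frame of caddy between -0.013 and 0.013 m and z of wood_mill in the frame of caddy between 0.008 and 0.016 m and ((y of glass_refill in the frame of rack between -0.158 and -0.088 m and y of glass_shaker in the frame of caddy between 0.11 and 0.136 m) or (y of glass_refill in the frame of rack between -0.076 and -0.006 m and y of glass_shaker in the frame of caddy between 0.028 and 0.054 m) or (y of glass_refill in the frame of rack between 0.006 and 0.076 m and y of glass_shaker in the frame of caddy between -0.054 and -0.028 m) or (y of glass_refill in the frame of rack between 0.088 and 0.158 m and y of glass_shaker in the frame of caddy between -0.136 and -0.11 m)) and x of glass_shaker in the frame of caddy between -0.013 and 0.013 m and z of glass_shaker in the frame of caddy between 0.008 and 0.016 m); the robot touches nothing.
It fails at once if a refill jar pushed more than 25 mm from its place or tipped over (distance of any of steel_refill, tin_refill, wood_refill, glass_refill from where it was at the start of the episode above 0.025 m or angle between any of steel_refill, tin_refill, wood_refill, glass_refill's own z axis and vertical above 0.5 rad).
It fails at once if a shaker tipped more than about 35 degrees (angle between any of steel_shaker, tin_shaker, wood_mill, glass_shaker's own z axis and vertical above 0.6 rad).
It fails at once if a shaker dropped or slammed into the caddy (faster than 0.5 m/s with its underside within 15 mm of the well floor; a fall of about 20 mm or more) ((x of steel_shaker in the frame of caddy between -0.045 and 0.045 m and y of steel_shaker in the frame of caddy between -0.17 and 0.17 m and z of steel_shaker in the frame of caddy below 0.027 m and linear speed of steel_shaker above 0.5 m/s) or (x of tin_shaker in the frame of caddy between -0.045 and 0.045 m and y of tin_shaker in the frame of caddy between -0.17 and 0.17 m and z of tin_shaker in the frame of caddy below 0.027 m and linear speed of tin_shaker above 0.5 m/s) or (x of wood_mill in the frame of caddy between -0.045 and 0.045 m and y of wood_mill in the frame of caddy between -0.17 and 0.17 m and z of wood_mill in the frame of caddy below 0.027 m and linear speed of wood_mill above 0.5 m/s) or (x of glass_shaker in the frame of caddy between -0.045 and 0.045 m and y of glass_shaker in the frame of caddy between -0.17 and 0.17 m and z of glass_shaker in the frame of caddy below 0.027 m and linear speed of glass_shaker above 0.5 m/s)).
It also fails if it takes over 93 s, if anything falls off the work surface, if the arm or the gripper's body presses on something with over 40 N, if the wrist force passes 120 N, or if a joint passes its speed limit or range.

## Working session

There is one attempt and no reset: what is moved stays moved. The work goes in short steps, Python scripts to look and compute and a shell command to move; the robot and the scene stay as the last step left them, time stands still between calls to the robot, and variables do not carry over. Pictures are saved under pics/ and viewed, at most 14 in all, crops included, and the job is handed in when it is done.

```bash
mkdir -p pics; ls; python3 - <<'E'
from rig import manip
import cv2
s=manip.get_state(); print(s); print(manip.grasp_offset)
for n in("scene","top"):
    d=manip.get_image(n); cv2.imwrite(f"pics/{n}0.png",d["frame"][:,:,::-1]); print({k:v for k,v in d.items() if k!="frame"})
E
```

```text
pics
{'clock': 0.0, 'qpos': array([-1.34002647e+00,  2.76588927e-01,  1.50612136e+00,  4.31034479e-05,
        1.36071827e+00, -1.21013462e-01]), 'qd': array([ 0.00025938, -0.00163797,  0.00063907, -0.00026239,  0.00111334,
       -0.00159372]), 'effort': array([ 2.38640183e-03, -4.16762209e+01, -2.45803231e+01,  9.80895288e-05,
        1.08137535e-02, -2.19918121e-05]), 'position': array([ 0.1980097 , -0.5392682 ,  0.23044788]), 'ee_rot': array([-9.17723893e-04,  9.84571277e-01,  1.74981591e-01, -2.93081122e-05]), 'contact_force': array([ 0.46674099, -0.22240243, -0.40942483]), 'moment': array([-0.01434919, -0.05598397, -0.01143272]), 'gripper_force': 0.0, 'width': 0.08542006767431022}
-0.0187
{'fx': 497.0772743062898, 'fy': 497.0772743062898, 'cx': 314.8081956241874, 'cy': 232.2453335712332, 'distortion': array([-0.12563761,  0.        ,  0.        ,  0.        ,  0.        ]), 'position': array([0.92860614, 0.23745211, 0.56224135]), 'attitude': array([0.41901558, 0.13741491, 0.28881075, 0.84978317])}
{'fx': 483.23229350262153, 'fy': 483.23229350262153, 'cx': 312.7767825952121, 'cy': 242.2381243586757, 'distortion': array([-0.1212358,  0.       ,  0.       ,  0.       ,  0.       ]), 'position': array([0.48410436, 0.00388075, 0.66977542]), 'attitude': array([-0.69467376, -0.07736401,  0.07615623,  0.71108608])}
```

View pics/scene0.png

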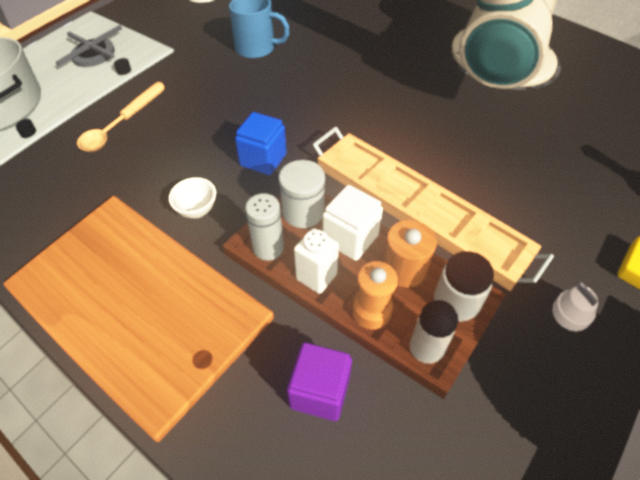

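View pics/top0.png

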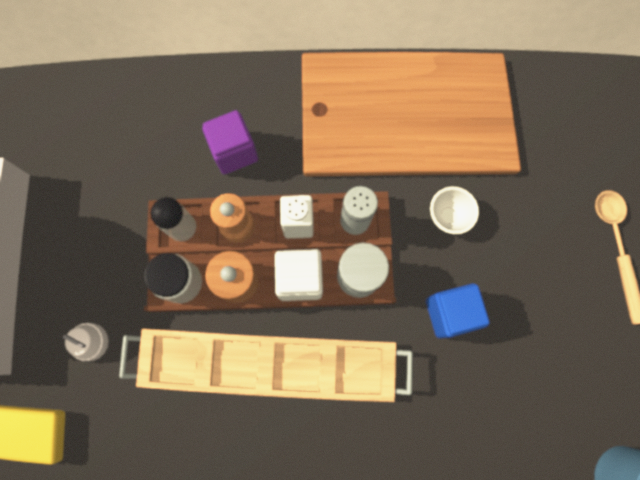

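The top view shows world +x up and +y left. From left to right in the rack stand glass (168,215), wood (228,208), tin (296,212) and steel (359,205), each with its refill below it in the picture. The caddy wells lie at about (176,360), (236,362), (298,367) and (360,370). The blue box (460,310) and purple box (230,140) are distractors. Next I enlarge both views.

```bash
python3 - <<'E'
import cv2
a=cv2.imread("pics/top0.png")[185:405,110:420]; cv2.imwrite("pics/topc.png",cv2.resize(a,(775,550),interpolation=cv2.INTER_CUBIC))
a=cv2.imread("pics/scene0.png")[120:395,215:560]; cv2.imwrite("pics/scenec.png",cv2.resize(a,(690,550),interpolation=cv2.INTER_CUBIC))
E
```

```text
(no output)
```

View pics/topc.png

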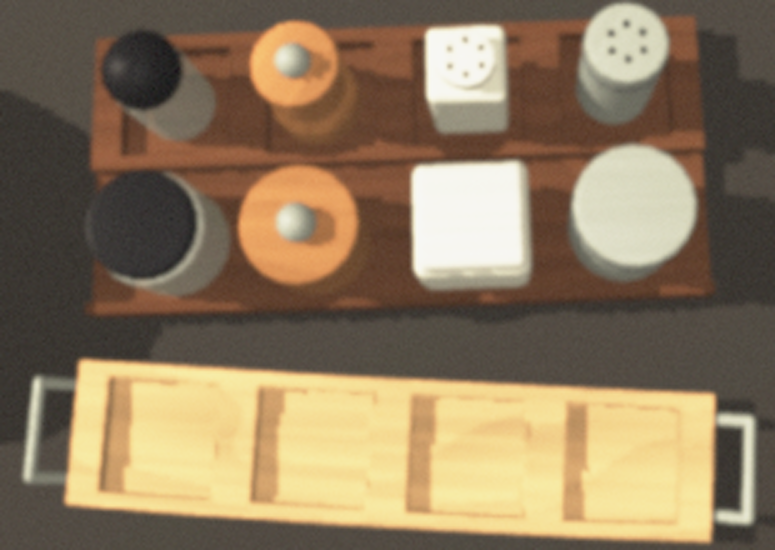

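View pics/scenec.png

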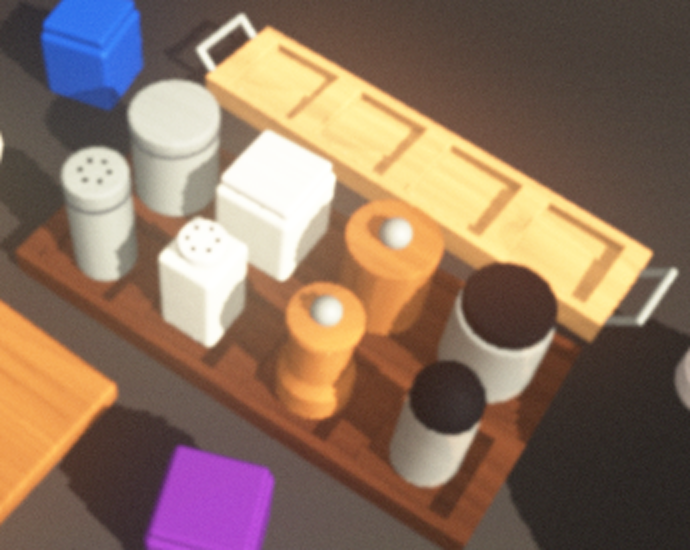

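The top crop shows the caddy top corners at (80,360), (715,393), (712,542), (66,504). The shaker tops are at glass (143,68), mill ball (292,60), tin cap (466,59) and steel (627,42). In the scene crop the same tops are at glass (447,392), ball (327,311), tin (203,237) and steel (96,174), and the caddy corners at (597,325), (208,75), (265,27), (652,252). I triangulate from these.

```bash
cat >h.py <<'E'
import numpy as np, cv2
from scipy.spatial.transform import Rotation as R
from scipy.optimize import least_squares
C={"s":dict(f=497.0772743,c=(314.8081956,232.2453336),k=-0.12563761,p=[0.92860614,0.23745211,0.56224135],q=[0.41901558,0.13741491,0.28881075,0.84978317]),
"t":dict(f=483.2322935,c=(312.7767826,242.2381244),k=-0.1212358,p=[0.48410436,0.00388075,0.66977542],q=[-0.69467376,-0.07736401,0.07615623,0.71108608])}
def proj(n,P):
    c=C[n]; r=R.from_quat(np.roll(c["q"],-1)); M=(np.diag([1,-1,-1])@r.as_matrix().T)
    K=np.array([[c["f"],0,c["c"][0]],[0,c["f"],c["c"][1]],[0,0,1]])
    P=np.atleast_2d(np.asarray(P,float))
    return cv2.projectPoints(P,cv2.Rodrigues(M)[0],-M@np.array(c["p"]),K,np.array([c["k"],0,0,0,0]))[0][:,0]
T=lambda u,v:np.array([110+u/2.5,185+v/2.5])
S=lambda u,v:np.array([215+u/2,120+v/2])
def tri(t,s):
    r=least_squares(lambda P:np.r_[proj("t",P)[0]-t,proj("s",P)[0]-s],[.45,0,.05]); return r.x,np.sqrt(np.mean(r.fun**2))
def pose2(obs,x0):  # obs: (cam, pix, local xyz)
    def w(p,l): c,s=np.cos(p[2]),np.sin(p[2]); return [p[0]+c*l[0]-s*l[1],p[1]+s*l[0]+c*l[1],l[2]]
    r=least_squares(lambda p:np.concatenate([proj(n,w(p,l))[0]-x for n,x,l in obs]),x0); return r.x,r.fun.reshape(-1,2)
E
python3 - <<'E'
from h import *
np.set_printoptions(precision=4,suppress=True)
for n,t,s in [("steel",T(627,42),S(96,174)),("tin",T(466,59),S(203,237)),("ball",T(292,60),S(327,311)),("glass",T(143,68),S(447,392)),
 ("c++",T(80,360),S(597,325)),("c+-",T(715,393),S(208,75)),("c--",T(712,542),S(265,27)),("c-+",T(66,504),S(652,252)),("r++",T(95,40),S(462,535)),("r+-",T(697,17),S(18,250)),
 ("rf_steel",T(633,205),S(174,118)),("rf_glass",T(142,225),S(509,306)),("rf_woodball",T(297,222),S(397,233))]:
    print(n,*tri(t,s))
z=.022
ob=[("t",T(80,360),(.038,.17,z)),("t",T(715,393),(.038,-.17,z)),("t",T(712,542),(-.038,-.17,z)),("t",T(66,504),(-.038,.17,z))]
sb=[("s",S(597,325),(.038,.17,z)),("s",S(208,75),(.038,-.17,z)),("s",S(265,27),(-.038,-.17,z)),("s",S(652,252),(-.038,.17,z))]
for o in(ob,sb,ob+sb): print("caddy",*pose2(o,[.35,0,0]))
r=[("t",T(95,40),(.038,.17,z)),("t",T(697,17),(.038,-.17,z)),("t",T(714,292),(-.118,-.17,.012)),("t",T(88,313),(-.118,.17,.012)),("s",S(462,535),(.038,.17,z)),("s",S(18,250),(.038,-.17,z))]
p,f=pose2(r,[.5,0,0]); print("rack",p,f)
for y in(.123,.041,-.041,-.123): print(p[0]-np.sin(p[2])*y,p[1]+np.cos(p[2])*y)
E
```

```text
steel [ 0.6595 -0.0563  0.0989] 0.4815832655615221
tin [0.6546 0.023  0.0935] 0.1746228912486038
ball [0.6553 0.1097 0.0964] 0.4093771042169465
glass [0.6552 0.1874 0.0894] 0.5250464728946204
c++ [0.5132 0.2364 0.0204] 0.23401775023178598
c+- [ 0.4886 -0.1022  0.0236] 0.7918129396786238
c-- [ 0.4124 -0.099   0.0202] 0.24266966542146412
c-+ [0.4367 0.2424 0.0214] 0.3819883199536757
r++ [0.6917 0.2336 0.0273] 0.4787463321720025
r+- [ 0.697  -0.1043  0.0208] 0.8459788070499868
rf_steel [ 0.5812 -0.0578  0.0814] 0.1948101234274822
rf_glass [0.5771 0.1878 0.0774] 0.3636035510028259
rf_woodball [0.5758 0.1089 0.0833] 0.7543807976672363
caddy [ 0.4629  0.0689 -0.0709] [[ 0.3178  0.1296]
 [-0.2132  0.3671]
 [-0.3243 -0.3936]
 [ 0.2447 -0.0467]]
caddy [ 0.4631  0.0699 -0.0745] [[ 0.6878 -0.3707]
 [-1.2646  0.3801]
 [ 1.457  -0.1899]
 [-0.858   0.266 ]]
caddy [ 0.463   0.0694 -0.0723] [[ 0.0636 -0.0977]
 [-0.5068  0.5131]
 [-0.7073 -0.2452]
 [-0.0941 -0.2902]
 [ 0.5834 -0.8095]
 [-1.5805  0.3367]
 [ 1.0722 -0.2766]
 [-1.0829 -0.1946]]
rack [0.6571 0.0649 0.015 ] [[ 0.6834  0.3002]
 [-0.7437  0.0026]
 [-0.5286  1.5226]
 [ 2.15    1.8761]
 [ 0.658   3.2306]
 [-1.7124 -0.611 ]]
0.6552220235650262 0.18791343429354793
0.6564480591577122 0.10592260043557655
0.6576740947503983 0.02393176657760516
0.6589001303430843 -0.05805906728036622
```

Heights agree with the text: caddy top 0.020–0.024 against 0.022, tin cap 0.0935 against 0.094, and steel 0.099 against 0.102. Caddy pose is (0.463, 0.069) with yaw -4.1°, rack pose (0.657, 0.065) with yaw +0.9°. The mapping is steel to caddy y +123, tin to +41, mill to -41 and glass to -123. I move above the steel shaker first.

```bash
cat >>h.py <<'E'
from rig import manip
W=dict(steel=(.6595,-.0565),tin=(.655,.023),wood=(.6555,.1085),glass=(.655,.1875))
RY,CY=0.86,-4.1
cw=lambda y:(.463+.0715*y,.0692+.9974*y)
D=dict(steel=cw(.123),tin=cw(.041),wood=cw(-.041),glass=cw(-.123))
def go(xy,z,yaw):
    s=manip.get_state(); r=R.from_quat(np.roll(s["ee_rot"],-1)); x=r.as_matrix()
    y0=np.degrees(np.arctan2(x[1,0],x[0,0])); a=np.radians(yaw)
    d=np.r_[xy,z]-s["position"]
    print("rz %.2f then d(mm) %.1f %.1f %.1f | tilt %.2f clock %.1f"%((y0-yaw+180)%360-180,1e3*(np.cos(a)*d[0]+np.sin(a)*d[1]),1e3*(np.sin(a)*d[0]-np.cos(a)*d[1]),-1e3*d[2],np.degrees(np.arccos(-x[2,2])),s["clock"]))
E
python3 -m pendant '[{"rz":6.4,"hand":0.062},{"rz":6.4,"hand":0.062},{"rz":6.4,"hand":0.062},{"dx":0.029,"dy":-0.0297},{"dx":0.029,"dy":-0.0297},{"dx":0.029,"dy":-0.0297},{"dx":0.029,"dy":-0.0297},{"dx":0.029,"dy":-0.0297},{"dx":0.029,"dy":-0.0297},{"dx":0.029,"dy":-0.0297},{"dx":0.029,"dy":-0.0297},{"dx":0.029,"dy":-0.0297}]' 40
python3 -c "
from h import *; go(W['steel'],.2,RY)"
```

```text
rz 19.30 then d(mm) 468.7 -475.9 30.5 | tilt 0.09 clock 0.1invalid input
```

```bash

python3 -m pendant '[{"dx":0,"dy":0,"dz":0,"rx":0,"ry":0,"rz":6.4,"hand":0.062}]' 40; echo; python3 -m pendant '[{"rz":6.4,"hand":0.062},{"rz":6.4,"hand":0.062}]'; echo; python3 -m pendant '[{"dx":0.029,"dy":-0.0297}]'
```

```text
clock: 0.18
position: [0.198, -0.5394, 0.2307]
ee_rot: [-0.001, 0.993, 0.119, -0.0]
contact_force: [-0.1, 0.2, -0.3]
width: 0.0756
gripper_force: 0.0

invalid input
invalid input
```

All keys are required in each row.

```bash

python3 -m pendant '[{"dx":0,"dy":0,"dz":0,"rx":0,"ry":0,"rz":6.4,"hand":0.062},{"dx":0,"dy":0,"dz":0,"rx":0,"ry":0,"rz":6.4,"hand":0.062},{"dx":0.029,"dy":-0.0297,"dz":0,"rx":0,"ry":0,"rz":0,"hand":0.062},{"dx":0.029,"dy":-0.0297,"dz":0,"rx":0,"ry":0,"rz":0,"hand":0.062},{"dx":0.029,"dy":-0.0297,"dz":0,"rx":0,"ry":0,"rz":0,"hand":0.062},{"dx":0.029,"dy":-0.0297,"dz":0,"rx":0,"ry":0,"rz":0,"hand":0.062},{"dx":0.029,"dy":-0.0297,"dz":0,"rx":0,"ry":0,"rz":0,"hand":0.062},{"dx":0.029,"dy":-0.0297,"dz":0,"rx":0,"ry":0,"rz":0,"hand":0.062},{"dx":0.029,"dy":-0.0297,"dz":0,"rx":0,"ry":0,"rz":0,"hand":0.062},{"dx":0.029,"dy":-0.0297,"dz":0,"rx":0,"ry":0,"rz":0,"hand":0.062},{"dx":0.029,"dy":-0.0297,"dz":0,"rx":0,"ry":0,"rz":0,"hand":0.062},{"dx":0.029,"dy":-0.0297,"dz":0,"rx":0,"ry":0,"rz":0,"hand":0.062}]' 
python3 -c "
from h import *; go(W['steel'],.2,RY)"
```

```text
clock: 1.18
position: [0.484, -0.2361, 0.231]
ee_rot: [-0.0, 1.0, 0.008, -0.0]
contact_force: [0.0, -0.8, 0.7]
width: 0.0619
gripper_force: 0.0
rz 0.10 then d(mm) 178.2 -177.0 31.0 | tilt 0.03 clock 1.2
```

```bash

python3 -m pendant '[{"dx":0.029,"dy":-0.0288,"dz":0,"rx":0,"ry":0,"rz":0,"hand":0.062},{"dx":0.029,"dy":-0.0288,"dz":0.005,"rx":0,"ry":0,"rz":0,"hand":0.062},{"dx":0.029,"dy":-0.0288,"dz":0.006,"rx":0,"ry":0,"rz":0,"hand":0.062},{"dx":0.029,"dy":-0.0288,"dz":0.006,"rx":0,"ry":0,"rz":0,"hand":0.062},{"dx":0.029,"dy":-0.0288,"dz":0.006,"rx":0,"ry":0,"rz":0,"hand":0.062},{"dx":0.029,"dy":-0.0288,"dz":0.007,"rx":0,"ry":0,"rz":0,"hand":0.062},{"dx":0,"dy":0,"dz":0,"rx":0,"ry":0,"rz":0,"hand":0.062},{"dx":0,"dy":0,"dz":0,"rx":0,"ry":0,"rz":0,"hand":0.062}]' 
python3 -c "
from h import *; go(W['steel'],.046,RY)"
```

```text
clock: 1.85
position: [0.6547, -0.0603, 0.1994]
ee_rot: [-0.0, 1.0, 0.01, -0.001]
contact_force: [-0.1, 0.2, 0.4]
width: 0.0618
gripper_force: 0.0
rz 0.30 then d(mm) 4.9 -3.7 153.4 | tilt 0.17 clock 1.9
```

```bash

python3 -m pendant '[{"dx":0.005,"dy":-0.0037,"dz":0,"rx":0,"ry":0,"rz":0.3,"hand":0.062},{"dx":0,"dy":0,"dz":0.03,"rx":0,"ry":0,"rz":0,"hand":0.062},{"dx":0,"dy":0,"dz":0.03,"rx":0,"ry":0,"rz":0,"hand":0.062},{"dx":0,"dy":0,"dz":0.03,"rx":0,"ry":0,"rz":0,"hand":0.062},{"dx":0,"dy":0,"dz":0.03,"rx":0,"ry":0,"rz":0,"hand":0.062},{"dx":0,"dy":0,"dz":0.02,"rx":0,"ry":0,"rz":0,"hand":0.062},{"dx":0,"dy":0,"dz":0.013,"rx":0,"ry":0,"rz":0,"hand":0.062},{"dx":0,"dy":0,"dz":0,"rx":0,"ry":0,"rz":0,"hand":0.062},{"dx":0,"dy":0,"dz":0,"rx":0,"ry":0,"rz":0,"hand":0.062}]' 
python3 - <<'E'
from h import *; go(W['steel'],.046,RY)
a=manip.get_image("top")["frame"][185:405,110:420,::-1]; b=manip.get_image("scene")["frame"][120:395,215:560,::-1]
cv2.imwrite("pics/g1.png",np.hstack([cv2.resize(a,(400,284)),cv2.resize(b,(400,319))[:284]]))
E
```

```text
clock: 2.6
position: [0.6585, -0.0597, 0.0483]
ee_rot: [0.0, 1.0, 0.005, -0.001]
contact_force: [-0.3, -0.6, 0.4]
width: 0.0622
gripper_force: 0.0
rz -0.31 then d(mm) 1.1 -3.2 2.3 | tilt 0.06 clock 2.6
```

View pics/g1.png

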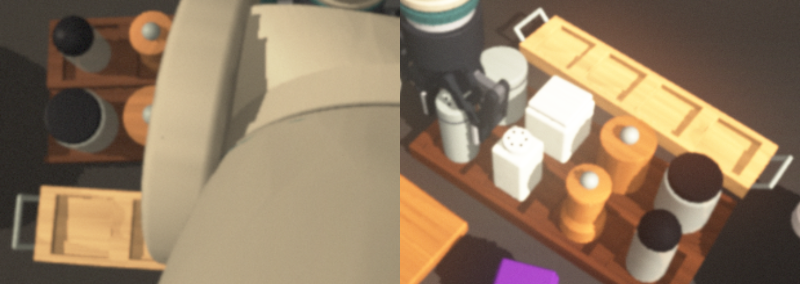

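The fingers straddle the steel shaker at (455,105) in the right half and touch nothing else. I close and lift.

```bash

python3 -m pendant '[{"dx":0.001,"dy":-0.003,"dz":0.001,"rx":0,"ry":0,"rz":-0.3,"hand":0.062},{"dx":0,"dy":0,"dz":0,"rx":0,"ry":0,"rz":0,"hand":0.0},{"dx":0,"dy":0,"dz":0,"rx":0,"ry":0,"rz":0,"hand":0.0},{"dx":0,"dy":0,"dz":0,"rx":0,"ry":0,"rz":0,"hand":0.0},{"dx":0,"dy":0,"dz":0,"rx":0,"ry":0,"rz":0,"hand":0.0},{"dx":0,"dy":0,"dz":0,"rx":0,"ry":0,"rz":0,"hand":0.0}]' 40
python3 -m pendant '[{"dx":0,"dy":0,"dz":-0.01,"rx":0,"ry":0,"rz":0,"hand":0.0},{"dx":0,"dy":0,"dz":-0.025,"rx":0,"ry":0,"rz":0,"hand":0.0},{"dx":0,"dy":0,"dz":-0.03,"rx":0,"ry":0,"rz":0,"hand":0.0},{"dx":0,"dy":0,"dz":-0.03,"rx":0,"ry":0,"rz":0,"hand":0.0},{"dx":0,"dy":0,"dz":-0.02,"rx":0,"ry":0,"rz":0,"hand":0.0},{"dx":0,"dy":0,"dz":0,"rx":0,"ry":0,"rz":0,"hand":0.0}]'
python3 -c "
from h import *; go(D['steel'],.16,CY)"
```

```text
clock: 3.2
position: [0.6608, -0.0556, 0.0486]
ee_rot: [0.0, 1.0, 0.008, 0.001]
contact_force: [-1.0, 0.5, 5.9]
width: 0.0414
gripper_force: 40.5
clock: 3.7
position: [0.663, -0.056, 0.1679]
ee_rot: [0.001, 1.0, 0.008, 0.005]
contact_force: [0.5, 0.2, -0.1]
width: 0.0412
gripper_force: 40.8
rz 5.07 then d(mm) -208.4 -233.6 7.9 | tilt 0.56 clock 3.7
```

```bash

python3 -m pendant '[{"dx":0,"dy":0,"dz":0,"rx":0,"ry":0,"rz":5.07,"hand":0.0},{"dx":-0.012,"dy":-0.014,"dz":0,"rx":0,"ry":0,"rz":0,"hand":0.0},{"dx":-0.024,"dy":-0.027,"dz":0,"rx":0,"ry":0,"rz":0,"hand":0.0},{"dx":-0.026,"dy":-0.029,"dz":0,"rx":0,"ry":0,"rz":0,"hand":0.0},{"dx":-0.026,"dy":-0.029,"dz":0,"rx":0,"ry":0,"rz":0,"hand":0.0},{"dx":-0.026,"dy":-0.029,"dz":0,"rx":0,"ry":0,"rz":0,"hand":0.0},{"dx":-0.026,"dy":-0.029,"dz":0,"rx":0,"ry":0,"rz":0,"hand":0.0},{"dx":-0.026,"dy":-0.029,"dz":0,"rx":0,"ry":0,"rz":0,"hand":0.0},{"dx":-0.026,"dy":-0.029,"dz":0,"rx":0,"ry":0,"rz":0,"hand":0.0},{"dx":-0.016,"dy":-0.019,"dz":0,"rx":0,"ry":0,"rz":0,"hand":0.0},{"dx":0,"dy":0,"dz":0,"rx":0,"ry":0,"rz":0,"hand":0.0},{"dx":0,"dy":0,"dz":0,"rx":0,"ry":0,"rz":0,"hand":0.0}]'
python3 -c "
from h import *; go(D['steel'],.049,CY)"
```

```text
clock: 4.7
position: [0.4678, 0.1935, 0.1614]
ee_rot: [0.0, 0.999, -0.034, -0.001]
contact_force: [0.9, -0.8, -1.0]
width: 0.0411
gripper_force: 40.9
rz 0.16 then d(mm) 4.1 1.3 112.4 | tilt 0.11 clock 4.7
```

```bash

python3 -m pendant '[{"dx":0.004,"dy":0.0013,"dz":0,"rx":0,"ry":0,"rz":0,"hand":0.0},{"dx":0,"dy":0,"dz":0.025,"rx":0,"ry":0,"rz":0,"hand":0.0},{"dx":0,"dy":0,"dz":0.025,"rx":0,"ry":0,"rz":0,"hand":0.0},{"dx":0,"dy":0,"dz":0.02,"rx":0,"ry":0,"rz":0,"hand":0.0},{"dx":0,"dy":0,"dz":0.015,"rx":0,"ry":0,"rz":0,"hand":0.0},{"dx":0,"dy":0,"dz":0.01,"rx":0,"ry":0,"rz":0,"hand":0.0},{"dx":0,"dy":0,"dz":0.008,"rx":0,"ry":0,"rz":0,"hand":0.0},{"dx":0,"dy":0,"dz":0.004,"rx":0,"ry":0,"rz":0,"hand":0.0},{"dx":0,"dy":0,"dz":0,"rx":0,"ry":0,"rz":0,"hand":0.0},{"dx":0,"dy":0,"dz":0,"rx":0,"ry":0,"rz":0,"hand":0.0}]'
python3 -c "
from h import *; go(D['steel'],.049,CY)"
```

```text
clock: 5.53
position: [0.4741, 0.1911, 0.0557]
ee_rot: [-0.0, 0.999, -0.036, 0.0]
contact_force: [-0.6, 0.3, -1.0]
width: 0.041
gripper_force: 40.9
rz -0.04 then d(mm) -2.3 -0.6 6.7 | tilt 0.06 clock 5.5
```

```bash

python3 -m pendant '[{"dx":-0.001,"dy":0,"dz":0.003,"rx":0,"ry":0,"rz":0,"hand":0.0},{"dx":0,"dy":0,"dz":0.003,"rx":0,"ry":0,"rz":0,"hand":0.0},{"dx":0,"dy":0,"dz":0,"rx":0,"ry":0,"rz":0,"hand":0.0},{"dx":0,"dy":0,"dz":0,"rx":0,"ry":0,"rz":0,"hand":0.0}]'
python3 -c "
from h import *; go(D['steel'],.049,CY)"
```

```text
clock: 5.87
position: [0.4723, 0.1913, 0.0494]
ee_rot: [0.0, 0.999, -0.036, 0.0]
contact_force: [-1.0, -0.6, -1.0]
width: 0.041
gripper_force: 40.9
rz 0.00 then d(mm) -0.5 -0.5 0.4 | tilt 0.02 clock 5.9
```

```bash

for i in 1; do python3 -m pendant '[{"dx":0,"dy":0,"dz":0.0015,"rx":0,"ry":0,"rz":0,"hand":0.0},{"dx":0,"dy":0,"dz":0,"rx":0,"ry":0,"rz":0,"hand":0.0}]'; done
python3 -m pendant '[{"dx":0,"dy":0,"dz":0.001,"rx":0,"ry":0,"rz":0,"hand":0.0},{"dx":0,"dy":0,"dz":0,"rx":0,"ry":0,"rz":0,"hand":0.0}]'
```

```text
clock: 6.03
position: [0.4727, 0.1914, 0.0485]
ee_rot: [-0.0, 0.999, -0.036, 0.001]
contact_force: [-0.8, 0.4, 3.4]
width: 0.0412
gripper_force: 41.2
clock: 6.2
position: [0.4727, 0.1914, 0.0485]
ee_rot: [-0.0, 0.999, -0.036, 0.001]
contact_force: [-2.4, -1.7, 11.8]
width: 0.0411
gripper_force: 42.2
```

Contact is felt at TCP 0.0485, so the shaker stands on the well floor. I release and rise.

```bash

python3 -m pendant '[{"dx":0,"dy":0,"dz":-0.001,"rx":0,"ry":0,"rz":0,"hand":0.0},{"dx":0,"dy":0,"dz":0,"rx":0,"ry":0,"rz":0,"hand":0.058},{"dx":0,"dy":0,"dz":0,"rx":0,"ry":0,"rz":0,"hand":0.058},{"dx":0,"dy":0,"dz":0,"rx":0,"ry":0,"rz":0,"hand":0.058},{"dx":0,"dy":0,"dz":-0.015,"rx":0,"ry":0,"rz":0,"hand":0.058},{"dx":0,"dy":0,"dz":-0.03,"rx":0,"ry":0,"rz":0,"hand":0.058},{"dx":0,"dy":0,"dz":-0.03,"rx":0,"ry":0,"rz":0,"hand":0.06},{"dx":0,"dy":0,"dz":-0.03,"rx":0,"ry":0,"rz":0,"hand":0.062},{"dx":0,"dy":0,"dz":-0.015,"rx":0,"ry":0,"rz":0,"hand":0.062},{"dx":0,"dy":0,"dz":0,"rx":0,"ry":0,"rz":0,"hand":0.062}]'
python3 -c "
from h import *; go(W['tin'],.165,RY)"
```

```text
clock: 7.03
position: [0.475, 0.192, 0.1714]
ee_rot: [-0.001, 0.999, -0.036, 0.004]
contact_force: [0.1, -0.3, -0.3]
width: 0.0618
gripper_force: 0.0
rz -4.97 then d(mm) 177.5 171.7 6.4 | tilt 0.47 clock 7.0
```

```bash

python3 -m pendant '[{"dx":0,"dy":0,"dz":0,"rx":0,"ry":0,"rz":-4.97,"hand":0.062},{"dx":0.014,"dy":0.014,"dz":0,"rx":0,"ry":0,"rz":0,"hand":0.062},{"dx":0.026,"dy":0.025,"dz":0,"rx":0,"ry":0,"rz":0,"hand":0.062},{"dx":0.026,"dy":0.025,"dz":0,"rx":0,"ry":0,"rz":0,"hand":0.062},{"dx":0.026,"dy":0.025,"dz":0,"rx":0,"ry":0,"rz":0,"hand":0.062},{"dx":0.026,"dy":0.025,"dz":0,"rx":0,"ry":0,"rz":0,"hand":0.062},{"dx":0.026,"dy":0.025,"dz":0,"rx":0,"ry":0,"rz":0,"hand":0.062},{"dx":0.02,"dy":0.02,"dz":0,"rx":0,"ry":0,"rz":0,"hand":0.062},{"dx":0.013,"dy":0.013,"dz":0,"rx":0,"ry":0,"rz":0,"hand":0.062},{"dx":0,"dy":0,"dz":0,"rx":0,"ry":0,"rz":0,"hand":0.062},{"dx":0,"dy":0,"dz":0,"rx":0,"ry":0,"rz":0,"hand":0.062}]'
python3 -c "
from h import *; go(W['tin'],.047,RY)"
```

```text
clock: 7.95
position: [0.6514, 0.0213, 0.1655]
ee_rot: [-0.0, 1.0, 0.007, -0.002]
contact_force: [-0.4, 0.1, -0.4]
width: 0.0621
gripper_force: 0.0
rz -0.10 then d(mm) 3.7 -1.6 118.5 | tilt 0.22 clock 8.0
```

```bash

python3 -m pendant '[{"dx":0.003,"dy":-0.0016,"dz":0,"rx":0,"ry":0,"rz":0,"hand":0.062},{"dx":0,"dy":0,"dz":0.02,"rx":0,"ry":0,"rz":0,"hand":0.062},{"dx":0,"dy":0,"dz":0.025,"rx":0,"ry":0,"rz":0,"hand":0.062},{"dx":0,"dy":0,"dz":0.025,"rx":0,"ry":0,"rz":0,"hand":0.062},{"dx":0,"dy":0,"dz":0.022,"rx":0,"ry":0,"rz":0,"hand":0.062},{"dx":0,"dy":0,"dz":0.015,"rx":0,"ry":0,"rz":0,"hand":0.062},{"dx":0,"dy":0,"dz":0.008,"rx":0,"ry":0,"rz":0,"hand":0.062},{"dx":0,"dy":0,"dz":0.003,"rx":0,"ry":0,"rz":0,"hand":0.062},{"dx":0,"dy":0,"dz":0,"rx":0,"ry":0,"rz":0,"hand":0.062},{"dx":0,"dy":0,"dz":0,"rx":0,"ry":0,"rz":0,"hand":0.062}]'
python3 -c "
from h import *; go(W['tin'],.047,RY)"
```

```text
clock: 8.78
position: [0.6554, 0.024, 0.0508]
ee_rot: [0.0, 1.0, 0.008, 0.001]
contact_force: [-0.2, -0.3, 0.3]
width: 0.0621
gripper_force: 0.0
rz 0.03 then d(mm) -0.4 1.0 3.8 | tilt 0.10 clock 8.8
```

```bash

python3 -m pendant '[{"dx":0,"dy":0,"dz":0.002,"rx":0,"ry":0,"rz":0,"hand":0.062},{"dx":0,"dy":0,"dz":0,"rx":0,"ry":0,"rz":0,"hand":0.0},{"dx":0,"dy":0,"dz":0,"rx":0,"ry":0,"rz":0,"hand":0.0},{"dx":0,"dy":0,"dz":0,"rx":0,"ry":0,"rz":0,"hand":0.0},{"dx":0,"dy":0,"dz":0,"rx":0,"ry":0,"rz":0,"hand":0.0},{"dx":0,"dy":0,"dz":0,"rx":0,"ry":0,"rz":0,"hand":0.0}]' 40
python3 -m pendant '[{"dx":0,"dy":0,"dz":-0.01,"rx":0,"ry":0,"rz":0,"hand":0.0},{"dx":0,"dy":0,"dz":-0.025,"rx":0,"ry":0,"rz":0,"hand":0.0},{"dx":0,"dy":0,"dz":-0.03,"rx":0,"ry":0,"rz":0,"hand":0.0},{"dx":0,"dy":0,"dz":-0.03,"rx":0,"ry":0,"rz":0,"hand":0.0},{"dx":0,"dy":0,"dz":-0.025,"rx":0,"ry":0,"rz":0,"hand":0.0},{"dx":0,"dy":0,"dz":0,"rx":0,"ry":0,"rz":0,"hand":0.0}]'
python3 -c "
from h import *; go(D['tin'],.165,CY)
cv2.imwrite('pics/p1.png',manip.get_image('scene')['frame'][:,:,::-1])"
```

```text
clock: 9.28
position: [0.6554, 0.0236, 0.0487]
ee_rot: [0.0, 1.0, 0.007, 0.001]
contact_force: [-0.2, 0.4, 5.8]
width: 0.0398
gripper_force: 41.0
clock: 9.78
position: [0.6582, 0.0233, 0.1743]
ee_rot: [0.001, 1.0, 0.007, 0.005]
contact_force: [0.9, 0.7, -0.6]
width: 0.0397
gripper_force: 40.6
rz 4.96 then d(mm) -198.0 -72.9 9.3 | tilt 0.63 clock 9.8
```

View pics/p1.png

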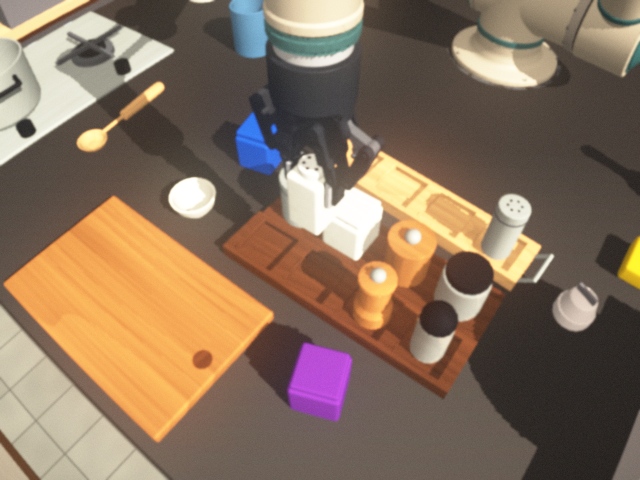

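The steel shaker stands upright in the caddy's +y well at (505,228), and the tin hangs upright in the gripper.

```bash

python3 -m pendant '[{"dx":0,"dy":0,"dz":0,"rx":0,"ry":0,"rz":4.96,"hand":0.0},{"dx":-0.014,"dy":-0.005,"dz":0,"rx":0,"ry":0,"rz":0,"hand":0.0},{"dx":-0.028,"dy":-0.01,"dz":0,"rx":0,"ry":0,"rz":0,"hand":0.0},{"dx":-0.03,"dy":-0.011,"dz":0,"rx":0,"ry":0,"rz":0,"hand":0.0},{"dx":-0.03,"dy":-0.011,"dz":0,"rx":0,"ry":0,"rz":0,"hand":0.0},{"dx":-0.03,"dy":-0.011,"dz":0,"rx":0,"ry":0,"rz":0,"hand":0.0},{"dx":-0.03,"dy":-0.011,"dz":0,"rx":0,"ry":0,"rz":0,"hand":0.0},{"dx":-0.022,"dy":-0.009,"dz":0,"rx":0,"ry":0,"rz":0,"hand":0.0},{"dx":-0.012,"dy":-0.005,"dz":0,"rx":0,"ry":0,"rz":0,"hand":0.0},{"dx":0,"dy":0,"dz":0,"rx":0,"ry":0,"rz":0,"hand":0.0},{"dx":0,"dy":0,"dz":0,"rx":0,"ry":0,"rz":0,"hand":0.0},{"dx":0,"dy":0,"dz":0,"rx":0,"ry":0,"rz":0,"hand":0.0}]'
python3 -c "
from h import *; go(D['tin'],.049,CY)"
```

```text
clock: 10.83
position: [0.4662, 0.11, 0.1677]
ee_rot: [0.0, 0.999, -0.036, 0.001]
contact_force: [1.1, -0.2, -1.4]
width: 0.0394
gripper_force: 40.6
rz -0.01 then d(mm) -0.3 -0.1 118.7 | tilt 0.09 clock 10.8
```

Position is right on, so I lower.

```bash

python3 -m pendant '[{"dx":0,"dy":0,"dz":0.02,"rx":0,"ry":0,"rz":0,"hand":0.0},{"dx":0,"dy":0,"dz":0.025,"rx":0,"ry":0,"rz":0,"hand":0.0},{"dx":0,"dy":0,"dz":0.025,"rx":0,"ry":0,"rz":0,"hand":0.0},{"dx":0,"dy":0,"dz":0.02,"rx":0,"ry":0,"rz":0,"hand":0.0},{"dx":0,"dy":0,"dz":0.012,"rx":0,"ry":0,"rz":0,"hand":0.0},{"dx":0,"dy":0,"dz":0.008,"rx":0,"ry":0,"rz":0,"hand":0.0},{"dx":0,"dy":0,"dz":0.005,"rx":0,"ry":0,"rz":0,"hand":0.0},{"dx":0,"dy":0,"dz":0.002,"rx":0,"ry":0,"rz":0,"hand":0.0},{"dx":0,"dy":0,"dz":0,"rx":0,"ry":0,"rz":0,"hand":0.0},{"dx":0,"dy":0,"dz":0,"rx":0,"ry":0,"rz":0,"hand":0.0},{"dx":0,"dy":0,"dz":0,"rx":0,"ry":0,"rz":0,"hand":0.0}]'
python3 -c "
from h import *; go(D['tin'],.049,CY)"
```

```text
clock: 11.75
position: [0.4654, 0.1104, 0.0516]
ee_rot: [-0.0, 0.999, -0.036, 0.001]
contact_force: [-0.9, 0.0, -1.0]
width: 0.04
gripper_force: 40.5
rz -0.01 then d(mm) 0.5 0.3 2.6 | tilt 0.11 clock 11.8
```

```bash

python3 -m pendant '[{"dx":0,"dy":0,"dz":0.002,"rx":0,"ry":0,"rz":0,"hand":0.0},{"dx":0,"dy":0,"dz":0.001,"rx":0,"ry":0,"rz":0,"hand":0.0},{"dx":0,"dy":0,"dz":0,"rx":0,"ry":0,"rz":0,"hand":0.0}]'
python3 -m pendant '[{"dx":0,"dy":0,"dz":0.001,"rx":0,"ry":0,"rz":0,"hand":0.0},{"dx":0,"dy":0,"dz":0,"rx":0,"ry":0,"rz":0,"hand":0.0}]'
```

```text
clock: 12.0
position: [0.4651, 0.1105, 0.0486]
ee_rot: [-0.0, 0.999, -0.036, 0.001]
contact_force: [0.3, 0.0, 4.4]
width: 0.0399
gripper_force: 41.0
clock: 12.17
position: [0.4652, 0.1105, 0.0486]
ee_rot: [-0.0, 0.999, -0.036, 0.001]
contact_force: [-2.5, -0.1, 12.4]
width: 0.04
gripper_force: 42.1
```

The tin is on the floor too. I release, rise and head for the mill.

```bash

python3 -m pendant '[{"dx":0,"dy":0,"dz":-0.001,"rx":0,"ry":0,"rz":0,"hand":0.0},{"dx":0,"dy":0,"dz":0,"rx":0,"ry":0,"rz":0,"hand":0.058},{"dx":0,"dy":0,"dz":0,"rx":0,"ry":0,"rz":0,"hand":0.058},{"dx":0,"dy":0,"dz":0,"rx":0,"ry":0,"rz":0,"hand":0.058},{"dx":0,"dy":0,"dz":-0.015,"rx":0,"ry":0,"rz":0,"hand":0.058},{"dx":0,"dy":0,"dz":-0.03,"rx":0,"ry":0,"rz":0,"hand":0.058},{"dx":0,"dy":0,"dz":-0.03,"rx":0,"ry":0,"rz":0,"hand":0.06},{"dx":0,"dy":0,"dz":-0.03,"rx":0,"ry":0,"rz":0,"hand":0.062},{"dx":0,"dy":0,"dz":-0.015,"rx":0,"ry":0,"rz":0,"hand":0.062},{"dx":0,"dy":0,"dz":0,"rx":0,"ry":0,"rz":0,"hand":0.062}]'
python3 -c "
from h import *; go(W['wood'],.165,RY)"
```

```text
clock: 13.0
position: [0.4672, 0.1107, 0.1712]
ee_rot: [-0.0, 0.999, -0.036, 0.004]
contact_force: [0.1, 0.3, 0.3]
width: 0.0619
gripper_force: 0.0
rz -4.96 then d(mm) 188.2 5.0 6.2 | tilt 0.46 clock 13.0
```

```bash

python3 -m pendant '[{"dx":0,"dy":0,"dz":0,"rx":0,"ry":0,"rz":-4.96,"hand":0.062},{"dx":0.014,"dy":0.001,"dz":0,"rx":0,"ry":0,"rz":0,"hand":0.062},{"dx":0.03,"dy":0.001,"dz":0,"rx":0,"ry":0,"rz":0,"hand":0.062},{"dx":0.035,"dy":0.001,"dz":0,"rx":0,"ry":0,"rz":0,"hand":0.062},{"dx":0.035,"dy":0.001,"dz":0,"rx":0,"ry":0,"rz":0,"hand":0.062},{"dx":0.033,"dy":0.001,"dz":0,"rx":0,"ry":0,"rz":0,"hand":0.062},{"dx":0.026,"dy":0,"dz":0,"rx":0,"ry":0,"rz":0,"hand":0.062},{"dx":0.017,"dy":0,"dz":0,"rx":0,"ry":0,"rz":0,"hand":0.062},{"dx":0,"dy":0,"dz":0,"rx":0,"ry":0,"rz":0,"hand":0.062},{"dx":0,"dy":0,"dz":0,"rx":0,"ry":0,"rz":0,"hand":0.062},{"dx":0,"dy":0,"dz":0,"rx":0,"ry":0,"rz":0,"hand":0.062}]'
python3 -c "
from h import *; go(W['wood'],.048,RY)"
```

```text
clock: 13.92
position: [0.6529, 0.1082, 0.1662]
ee_rot: [0.0, 1.0, 0.008, -0.002]
contact_force: [-0.6, -0.5, -0.3]
width: 0.0623
gripper_force: 0.0
rz 0.00 then d(mm) 2.6 -0.2 118.2 | tilt 0.23 clock 13.9
```

```bash

python3 -m pendant '[{"dx":0.002,"dy":0,"dz":0,"rx":0,"ry":0,"rz":0,"hand":0.062},{"dx":0,"dy":0,"dz":0.02,"rx":0,"ry":0,"rz":0,"hand":0.062},{"dx":0,"dy":0,"dz":0.025,"rx":0,"ry":0,"rz":0,"hand":0.062},{"dx":0,"dy":0,"dz":0.025,"rx":0,"ry":0,"rz":0,"hand":0.062},{"dx":0,"dy":0,"dz":0.022,"rx":0,"ry":0,"rz":0,"hand":0.062},{"dx":0,"dy":0,"dz":0.015,"rx":0,"ry":0,"rz":0,"hand":0.062},{"dx":0,"dy":0,"dz":0.008,"rx":0,"ry":0,"rz":0,"hand":0.062},{"dx":0,"dy":0,"dz":0.002,"rx":0,"ry":0,"rz":0,"hand":0.062},{"dx":0,"dy":0,"dz":0,"rx":0,"ry":0,"rz":0,"hand":0.062},{"dx":0,"dy":0,"dz":0,"rx":0,"ry":0,"rz":0,"hand":0.062}]'
python3 -c "
from h import *; go(W['wood'],.048,RY)"
```

```text
clock: 14.75
position: [0.6573, 0.1084, 0.0521]
ee_rot: [-0.0, 1.0, 0.008, 0.001]
contact_force: [-0.2, -0.5, 0.2]
width: 0.0617
gripper_force: 0.0
rz 0.00 then d(mm) -1.8 -0.1 4.1 | tilt 0.13 clock 14.8
```

```bash

python3 -m pendant '[{"dx":-0.001,"dy":0,"dz":0.002,"rx":0,"ry":0,"rz":0,"hand":0.062},{"dx":0,"dy":0,"dz":0,"rx":0,"ry":0,"rz":0,"hand":0.0},{"dx":0,"dy":0,"dz":0,"rx":0,"ry":0,"rz":0,"hand":0.0},{"dx":0,"dy":0,"dz":0,"rx":0,"ry":0,"rz":0,"hand":0.0},{"dx":0,"dy":0,"dz":0,"rx":0,"ry":0,"rz":0,"hand":0.0},{"dx":0,"dy":0,"dz":0,"rx":0,"ry":0,"rz":0,"hand":0.0},{"dx":0,"dy":0,"dz":0,"rx":0,"ry":0,"rz":0,"hand":0.0}]' 40
python3 -m pendant '[{"dx":0,"dy":0,"dz":-0.01,"rx":0,"ry":0,"rz":0,"hand":0.0},{"dx":0,"dy":0,"dz":-0.025,"rx":0,"ry":0,"rz":0,"hand":0.0},{"dx":0,"dy":0,"dz":-0.03,"rx":0,"ry":0,"rz":0,"hand":0.0},{"dx":0,"dy":0,"dz":-0.03,"rx":0,"ry":0,"rz":0,"hand":0.0},{"dx":0,"dy":0,"dz":-0.025,"rx":0,"ry":0,"rz":0,"hand":0.0},{"dx":0,"dy":0,"dz":0,"rx":0,"ry":0,"rz":0,"hand":0.0}]'
python3 -c "
from h import *; go(D['wood'],.17,CY)
cv2.imwrite('pics/p2.png',manip.get_image('scene')['frame'][:,:,::-1])"
```

```text
clock: 15.33
position: [0.6563, 0.1087, 0.0498]
ee_rot: [-0.0, 1.0, 0.007, 0.001]
contact_force: [-0.5, 1.9, 5.3]
width: 0.0416
gripper_force: 32.2
clock: 15.83
position: [0.6589, 0.1081, 0.1751]
ee_rot: [0.0, 1.0, 0.007, 0.005]
contact_force: [1.5, -0.3, -0.9]
width: 0.0415
gripper_force: 34.8
rz 4.96 then d(mm) -192.6 93.8 5.1 | tilt 0.61 clock 15.8
```

View pics/p2.png

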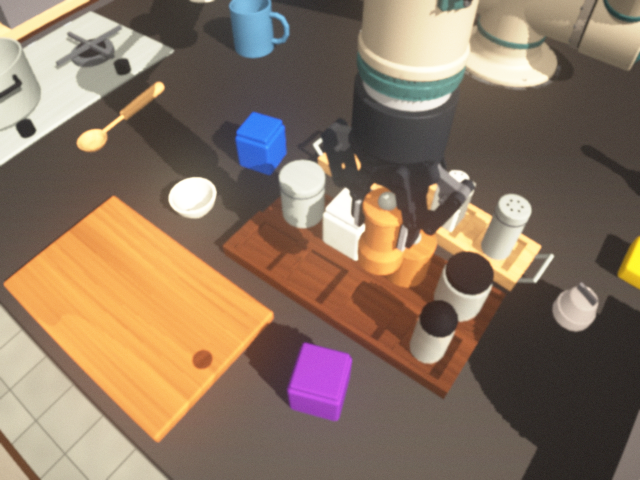

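The mill is held and looks upright at (382,230). Its opening is 41.5 mm against a 38 mm neck, so the pads probably touch the taper under the head. I move on gently and watch for contact.

```bash

python3 -m pendant '[{"dx":0,"dy":0,"dz":0,"rx":0,"ry":0,"rz":4.96,"hand":0.0},{"dx":-0.012,"dy":0.006,"dz":0,"rx":0,"ry":0,"rz":0,"hand":0.0},{"dx":-0.022,"dy":0.01,"dz":0,"rx":0,"ry":0,"rz":0,"hand":0.0},{"dx":-0.026,"dy":0.013,"dz":0,"rx":0,"ry":0,"rz":0,"hand":0.0},{"dx":-0.026,"dy":0.013,"dz":0,"rx":0,"ry":0,"rz":0,"hand":0.0},{"dx":-0.026,"dy":0.013,"dz":0,"rx":0,"ry":0,"rz":0,"hand":0.0},{"dx":-0.026,"dy":0.013,"dz":0,"rx":0,"ry":0,"rz":0,"hand":0.0},{"dx":-0.025,"dy":0.012,"dz":0,"rx":0,"ry":0,"rz":0,"hand":0.0},{"dx":-0.018,"dy":0.009,"dz":0,"rx":0,"ry":0,"rz":0,"hand":0.0},{"dx":-0.01,"dy":0.005,"dz":0,"rx":0,"ry":0,"rz":0,"hand":0.0},{"dx":0,"dy":0,"dz":0,"rx":0,"ry":0,"rz":0,"hand":0.0},{"dx":0,"dy":0,"dz":0,"rx":0,"ry":0,"rz":0,"hand":0.0}]'
python3 -c "
from h import *; go(D['wood'],.05,CY)
cv2.imwrite('pics/p3.png',cv2.resize(manip.get_image('scene')['frame'][80:330,230:560,::-1],(660,500)))"
```

```text
clock: 16.88
position: [0.4587, 0.0281, 0.1684]
ee_rot: [-0.0, 0.999, -0.036, 0.0]
contact_force: [0.4, -0.1, -0.9]
width: 0.0413
gripper_force: 35.3
rz -0.04 then d(mm) 1.3 -0.3 118.4 | tilt 0.02 clock 16.9
```

View pics/p3.png

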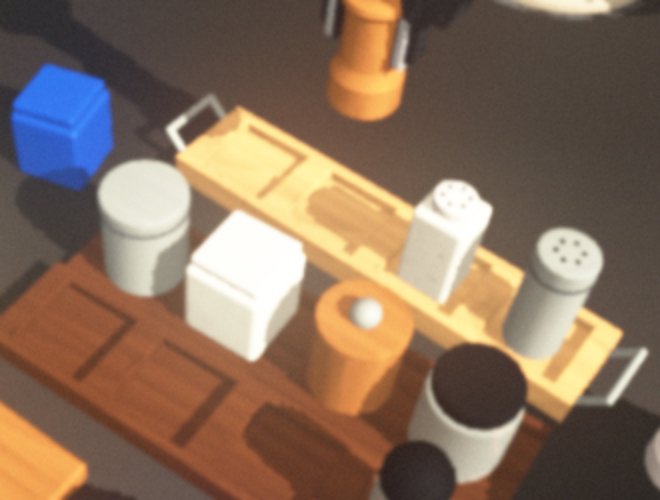

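The mill hangs upright at (365,75) and the shadow is on its well. Steel at (555,290) and tin at (443,245) stand in their wells. I lower.

```bash

python3 -m pendant '[{"dx":0.001,"dy":0,"dz":0.02,"rx":0,"ry":0,"rz":0,"hand":0.0},{"dx":0,"dy":0,"dz":0.025,"rx":0,"ry":0,"rz":0,"hand":0.0},{"dx":0,"dy":0,"dz":0.025,"rx":0,"ry":0,"rz":0,"hand":0.0},{"dx":0,"dy":0,"dz":0.02,"rx":0,"ry":0,"rz":0,"hand":0.0},{"dx":0,"dy":0,"dz":0.012,"rx":0,"ry":0,"rz":0,"hand":0.0},{"dx":0,"dy":0,"dz":0.007,"rx":0,"ry":0,"rz":0,"hand":0.0},{"dx":0,"dy":0,"dz":0.004,"rx":0,"ry":0,"rz":0,"hand":0.0},{"dx":0,"dy":0,"dz":0.001,"rx":0,"ry":0,"rz":0,"hand":0.0},{"dx":0,"dy":0,"dz":0,"rx":0,"ry":0,"rz":0,"hand":0.0},{"dx":0,"dy":0,"dz":0,"rx":0,"ry":0,"rz":0,"hand":0.0},{"dx":0,"dy":0,"dz":0,"rx":0,"ry":0,"rz":0,"hand":0.0}]'
python3 -c "
from h import *; go(D['wood'],.05,CY)"
```

```text
clock: 17.85
position: [0.4603, 0.028, 0.0556]
ee_rot: [0.0, 0.999, -0.036, 0.001]
contact_force: [-0.3, -0.5, -2.0]
width: 0.0413
gripper_force: 35.4
rz -0.00 then d(mm) -0.2 -0.2 5.6 | tilt 0.11 clock 17.9
```

```bash

python3 -m pendant '[{"dx":0,"dy":0,"dz":0.003,"rx":0,"ry":0,"rz":0,"hand":0.0},{"dx":0,"dy":0,"dz":0.001,"rx":0,"ry":0,"rz":0,"hand":0.0},{"dx":0,"dy":0,"dz":0,"rx":0,"ry":0,"rz":0,"hand":0.0}]'
python3 -m pendant '[{"dx":0,"dy":0,"dz":0.001,"rx":0,"ry":0,"rz":0,"hand":0.0},{"dx":0,"dy":0,"dz":0,"rx":0,"ry":0,"rz":0,"hand":0.0}]'
python3 -m pendant '[{"dx":0,"dy":0,"dz":0.001,"rx":0,"ry":0,"rz":0,"hand":0.0},{"dx":0,"dy":0,"dz":0,"rx":0,"ry":0,"rz":0,"hand":0.0}]'
```

```text
clock: 18.1
position: [0.4593, 0.0281, 0.0508]
ee_rot: [0.0, 0.999, -0.036, 0.0]
contact_force: [-0.6, 0.4, -1.5]
width: 0.0412
gripper_force: 35.4
clock: 18.27
position: [0.4594, 0.0281, 0.0498]
ee_rot: [0.0, 0.999, -0.036, 0.0]
contact_force: [-0.1, -0.0, -0.9]
width: 0.0414
gripper_force: 35.3
clock: 18.43
position: [0.4599, 0.0285, 0.0495]
ee_rot: [-0.0, 0.999, -0.036, 0.001]
contact_force: [-0.9, 1.7, 4.6]
width: 0.0412
gripper_force: 34.8
```

Contact again. I release.

```bash

python3 -m pendant '[{"dx":0,"dy":0,"dz":0,"rx":0,"ry":0,"rz":0,"hand":0.062},{"dx":0,"dy":0,"dz":0,"rx":0,"ry":0,"rz":0,"hand":0.062},{"dx":0,"dy":0,"dz":0,"rx":0,"ry":0,"rz":0,"hand":0.062},{"dx":0,"dy":0,"dz":0,"rx":0,"ry":0,"rz":0,"hand":0.062},{"dx":0,"dy":0,"dz":-0.012,"rx":0,"ry":0,"rz":0,"hand":0.062},{"dx":0,"dy":0,"dz":-0.025,"rx":0,"ry":0,"rz":0,"hand":0.062},{"dx":0,"dy":0,"dz":-0.03,"rx":0,"ry":0,"rz":0,"hand":0.062},{"dx":0,"dy":0,"dz":-0.03,"rx":0,"ry":0,"rz":0,"hand":0.062},{"dx":0,"dy":0,"dz":-0.02,"rx":0,"ry":0,"rz":0,"hand":0.062},{"dx":0,"dy":0,"dz":0,"rx":0,"ry":0,"rz":0,"hand":0.062}]'
python3 -c "
from h import *; go(W['glass'],.168,RY)"
```

```text
clock: 19.27
position: [0.4626, 0.0278, 0.17]
ee_rot: [0.0, 0.999, -0.036, 0.005]
contact_force: [0.8, -0.9, 0.4]
width: 0.0617
gripper_force: 0.0
rz -4.96 then d(mm) 194.8 -156.8 2.0 | tilt 0.54 clock 19.3
```

```bash

python3 -m pendant '[{"dx":0,"dy":0,"dz":0,"rx":0,"ry":0,"rz":-4.96,"hand":0.062},{"dx":0.014,"dy":-0.011,"dz":0,"rx":0,"ry":0,"rz":0,"hand":0.062},{"dx":0.026,"dy":-0.021,"dz":0,"rx":0,"ry":0,"rz":0,"hand":0.062},{"dx":0.028,"dy":-0.023,"dz":0,"rx":0,"ry":0,"rz":0,"hand":0.062},{"dx":0.028,"dy":-0.023,"dz":0,"rx":0,"ry":0,"rz":0,"hand":0.062},{"dx":0.028,"dy":-0.023,"dz":0,"rx":0,"ry":0,"rz":0,"hand":0.062},{"dx":0.028,"dy":-0.023,"dz":0,"rx":0,"ry":0,"rz":0,"hand":0.062},{"dx":0.026,"dy":-0.02,"dz":0,"rx":0,"ry":0,"rz":0,"hand":0.062},{"dx":0.018,"dy":-0.013,"dz":0,"rx":0,"ry":0,"rz":0,"hand":0.062},{"dx":0,"dy":0,"dz":0,"rx":0,"ry":0,"rz":0,"hand":0.062},{"dx":0,"dy":0,"dz":0,"rx":0,"ry":0,"rz":0,"hand":0.062},{"dx":0,"dy":0,"dz":0,"rx":0,"ry":0,"rz":0,"hand":0.062}]'
python3 -c "
from h import *; go(W['glass'],.049,RY)"
```

```text
clock: 20.27
position: [0.6518, 0.1875, 0.1644]
ee_rot: [0.001, 1.0, 0.008, -0.002]
contact_force: [0.0, -0.7, -0.3]
width: 0.0622
gripper_force: 0.0
rz -0.00 then d(mm) 3.2 0.0 115.4 | tilt 0.19 clock 20.3
```

```bash

python3 -m pendant '[{"dx":0.0025,"dy":0,"dz":0,"rx":0,"ry":0,"rz":0,"hand":0.062},{"dx":0,"dy":0,"dz":0.02,"rx":0,"ry":0,"rz":0,"hand":0.062},{"dx":0,"dy":0,"dz":0.025,"rx":0,"ry":0,"rz":0,"hand":0.062},{"dx":0,"dy":0,"dz":0.025,"rx":0,"ry":0,"rz":0,"hand":0.062},{"dx":0,"dy":0,"dz":0.022,"rx":0,"ry":0,"rz":0,"hand":0.062},{"dx":0,"dy":0,"dz":0.015,"rx":0,"ry":0,"rz":0,"hand":0.062},{"dx":0,"dy":0,"dz":0.008,"rx":0,"ry":0,"rz":0,"hand":0.062},{"dx":0,"dy":0,"dz":0.003,"rx":0,"ry":0,"rz":0,"hand":0.062},{"dx":0,"dy":0,"dz":0,"rx":0,"ry":0,"rz":0,"hand":0.062},{"dx":0,"dy":0,"dz":0,"rx":0,"ry":0,"rz":0,"hand":0.062}]'
python3 -c "
from h import *; go(W['glass'],.047,RY)"
```

```text
clock: 21.1
position: [0.6563, 0.1879, 0.049]
ee_rot: [-0.0, 1.0, 0.007, 0.001]
contact_force: [-0.1, 0.2, -1.0]
width: 0.0622
gripper_force: 0.0
rz -0.02 then d(mm) -1.3 0.4 2.0 | tilt 0.11 clock 21.1
```

```bash

python3 -m pendant '[{"dx":-0.001,"dy":0,"dz":0.001,"rx":0,"ry":0,"rz":0,"hand":0.062},{"dx":0,"dy":0,"dz":0,"rx":0,"ry":0,"rz":0,"hand":0.0},{"dx":0,"dy":0,"dz":0,"rx":0,"ry":0,"rz":0,"hand":0.0},{"dx":0,"dy":0,"dz":0,"rx":0,"ry":0,"rz":0,"hand":0.0},{"dx":0,"dy":0,"dz":0,"rx":0,"ry":0,"rz":0,"hand":0.0},{"dx":0,"dy":0,"dz":0,"rx":0,"ry":0,"rz":0,"hand":0.0},{"dx":0,"dy":0,"dz":0,"rx":0,"ry":0,"rz":0,"hand":0.0}]' 40
python3 -m pendant '[{"dx":0,"dy":0,"dz":-0.01,"rx":0,"ry":0,"rz":0,"hand":0.0},{"dx":0,"dy":0,"dz":-0.025,"rx":0,"ry":0,"rz":0,"hand":0.0},{"dx":0,"dy":0,"dz":-0.03,"rx":0,"ry":0,"rz":0,"hand":0.0},{"dx":0,"dy":0,"dz":-0.03,"rx":0,"ry":0,"rz":0,"hand":0.0},{"dx":0,"dy":0,"dz":-0.027,"rx":0,"ry":0,"rz":0,"hand":0.0},{"dx":0,"dy":0,"dz":0,"rx":0,"ry":0,"rz":0,"hand":0.0}]'
python3 -c "
from h import *; go(D['glass'],.17,CY)"
```

```text
clock: 21.68
position: [0.6551, 0.1883, 0.0479]
ee_rot: [-0.0, 1.0, 0.008, 0.001]
contact_force: [-0.9, 0.1, 6.4]
width: 0.041
gripper_force: 40.4
clock: 22.18
position: [0.658, 0.1886, 0.1759]
ee_rot: [-0.001, 1.0, 0.008, 0.006]
contact_force: [0.2, 0.1, 1.1]
width: 0.0408
gripper_force: 40.6
rz 4.96 then d(mm) -186.0 256.1 5.9 | tilt 0.69 clock 22.2
```

```bash

python3 -m pendant '[{"dx":0,"dy":0,"dz":0,"rx":0,"ry":0,"rz":4.96,"hand":0.0},{"dx":-0.01,"dy":0.014,"dz":0,"rx":0,"ry":0,"rz":0,"hand":0.0},{"dx":-0.02,"dy":0.028,"dz":0,"rx":0,"ry":0,"rz":0,"hand":0.0},{"dx":-0.022,"dy":0.03,"dz":0,"rx":0,"ry":0,"rz":0,"hand":0.0},{"dx":-0.022,"dy":0.03,"dz":0,"rx":0,"ry":0,"rz":0,"hand":0.0},{"dx":-0.022,"dy":0.03,"dz":0,"rx":0,"ry":0,"rz":0,"hand":0.0},{"dx":-0.022,"dy":0.03,"dz":0,"rx":0,"ry":0,"rz":0,"hand":0.0},{"dx":-0.022,"dy":0.03,"dz":0,"rx":0,"ry":0,"rz":0,"hand":0.0},{"dx":-0.018,"dy":0.028,"dz":0,"rx":0,"ry":0,"rz":0,"hand":0.0},{"dx":-0.014,"dy":0.021,"dz":0,"rx":0,"ry":0,"rz":0,"hand":0.0},{"dx":-0.01,"dy":0.015,"dz":0,"rx":0,"ry":0,"rz":0,"hand":0.0},{"dx":0,"dy":0,"dz":0,"rx":0,"ry":0,"rz":0,"hand":0.0}]'
python3 -m pendant '[{"dx":0,"dy":0,"dz":0,"rx":0,"ry":0,"rz":0,"hand":0.0},{"dx":0,"dy":0,"dz":0,"rx":0,"ry":0,"rz":0,"hand":0.0}]'
python3 -c "
from h import *; go(D['glass'],.049,CY)"
```

```text
clock: 23.18
position: [0.4517, -0.0563, 0.1684]
ee_rot: [0.001, 0.999, -0.037, -0.001]
contact_force: [0.2, 0.8, -0.7]
width: 0.0409
gripper_force: 40.7
clock: 23.35
position: [0.4551, -0.054, 0.1688]
ee_rot: [-0.0, 0.999, -0.036, 0.0]
contact_force: [0.5, 0.5, -0.3]
width: 0.0411
gripper_force: 40.7
rz -0.02 then d(mm) -1.0 -0.4 119.8 | tilt 0.04 clock 23.4
```

```bash

python3 -m pendant '[{"dx":-0.001,"dy":0,"dz":0.02,"rx":0,"ry":0,"rz":0,"hand":0.0},{"dx":0,"dy":0,"dz":0.025,"rx":0,"ry":0,"rz":0,"hand":0.0},{"dx":0,"dy":0,"dz":0.025,"rx":0,"ry":0,"rz":0,"hand":0.0},{"dx":0,"dy":0,"dz":0.02,"rx":0,"ry":0,"rz":0,"hand":0.0},{"dx":0,"dy":0,"dz":0.012,"rx":0,"ry":0,"rz":0,"hand":0.0},{"dx":0,"dy":0,"dz":0.008,"rx":0,"ry":0,"rz":0,"hand":0.0},{"dx":0,"dy":0,"dz":0.005,"rx":0,"ry":0,"rz":0,"hand":0.0},{"dx":0,"dy":0,"dz":0.002,"rx":0,"ry":0,"rz":0,"hand":0.0},{"dx":0,"dy":0,"dz":0,"rx":0,"ry":0,"rz":0,"hand":0.0},{"dx":0,"dy":0,"dz":0,"rx":0,"ry":0,"rz":0,"hand":0.0},{"dx":0,"dy":0,"dz":0,"rx":0,"ry":0,"rz":0,"hand":0.0}]'
python3 -c "
from h import *; go(D['glass'],.049,CY)"
```

```text
clock: 24.27
position: [0.4545, -0.0543, 0.0525]
ee_rot: [0.0, 0.999, -0.036, 0.001]
contact_force: [-1.1, 0.1, -1.2]
width: 0.0406
gripper_force: 40.7
rz 0.01 then d(mm) -0.3 -0.8 3.5 | tilt 0.11 clock 24.3
```

```bash

python3 -m pendant '[{"dx":0,"dy":0,"dz":0.003,"rx":0,"ry":0,"rz":0,"hand":0.0},{"dx":0,"dy":0,"dz":0.001,"rx":0,"ry":0,"rz":0,"hand":0.0},{"dx":0,"dy":0,"dz":0,"rx":0,"ry":0,"rz":0,"hand":0.0}]'
python3 -m pendant '[{"dx":0,"dy":0,"dz":0.001,"rx":0,"ry":0,"rz":0,"hand":0.0},{"dx":0,"dy":0,"dz":0,"rx":0,"ry":0,"rz":0,"hand":0.0}]'
```

```text
clock: 24.52
position: [0.4539, -0.0543, 0.0479]
ee_rot: [0.0, 0.999, -0.036, 0.0]
contact_force: [-1.0, 0.3, -0.5]
width: 0.0409
gripper_force: 40.8
clock: 24.68
position: [0.454, -0.0543, 0.0478]
ee_rot: [0.0, 0.999, -0.036, 0.0]
contact_force: [-1.5, 0.4, 8.5]
width: 0.041
gripper_force: 41.6
```

Contact at 0.0478, as at the pick. I release, rise, and back away to the right to check.

```bash

python3 -m pendant '[{"dx":0,"dy":0,"dz":0,"rx":0,"ry":0,"rz":0,"hand":0.06},{"dx":0,"dy":0,"dz":0,"rx":0,"ry":0,"rz":0,"hand":0.06},{"dx":0,"dy":0,"dz":0,"rx":0,"ry":0,"rz":0,"hand":0.06},{"dx":0,"dy":0,"dz":0,"rx":0,"ry":0,"rz":0,"hand":0.06},{"dx":0,"dy":0,"dz":-0.012,"rx":0,"ry":0,"rz":0,"hand":0.06},{"dx":0,"dy":0,"dz":-0.025,"rx":0,"ry":0,"rz":0,"hand":0.06},{"dx":0,"dy":0,"dz":-0.03,"rx":0,"ry":0,"rz":0,"hand":0.06},{"dx":0,"dy":0,"dz":-0.03,"rx":0,"ry":0,"rz":0,"hand":0.06},{"dx":0,"dy":0,"dz":-0.03,"rx":0,"ry":0,"rz":0,"hand":0.06},{"dx":0,"dy":0,"dz":-0.02,"rx":0,"ry":0,"rz":0,"hand":0.06}]'
python3 -m pendant '[{"dx":-0.01,"dy":0.02,"dz":0,"rx":0,"ry":0,"rz":0,"hand":0.06},{"dx":-0.015,"dy":0.035,"dz":0,"rx":0,"ry":0,"rz":0,"hand":0.06},{"dx":-0.015,"dy":0.035,"dz":0,"rx":0,"ry":0,"rz":0,"hand":0.06},{"dx":-0.015,"dy":0.035,"dz":0,"rx":0,"ry":0,"rz":0,"hand":0.06},{"dx":-0.015,"dy":0.035,"dz":0,"rx":0,"ry":0,"rz":0,"hand":0.06},{"dx":-0.015,"dy":0.035,"dz":0,"rx":0,"ry":0,"rz":0,"hand":0.06},{"dx":-0.015,"dy":0.035,"dz":0,"rx":0,"ry":0,"rz":0,"hand":0.06},{"dx":-0.015,"dy":0.03,"dz":0,"rx":0,"ry":0,"rz":0,"hand":0.06},{"dx":-0.01,"dy":0.02,"dz":0,"rx":0,"ry":0,"rz":0,"hand":0.06},{"dx":0,"dy":0,"dz":0,"rx":0,"ry":0,"rz":0,"hand":0.06},{"dx":0,"dy":0,"dz":0,"rx":0,"ry":0,"rz":0,"hand":0.06},{"dx":0,"dy":0,"dz":0,"rx":0,"ry":0,"rz":0,"hand":0.06}]'
python3 - <<'E'
from rig import manip; import cv2
cv2.imwrite("pics/fs.png",cv2.resize(manip.get_image("scene")["frame"][80:380,215:575,::-1],(720,600)))
cv2.imwrite("pics/ft.png",cv2.resize(manip.get_image("top")["frame"][185:405,110:420,::-1],(775,550)))
E
```

```text
clock: 25.52
position: [0.4546, -0.0544, 0.1965]
ee_rot: [0.0, 0.999, -0.036, 0.002]
contact_force: [0.4, 0.4, -0.1]
width: 0.0599
gripper_force: 0.0
clock: 26.52
position: [0.3089, -0.3239, 0.1935]
ee_rot: [-0.001, 0.999, -0.036, -0.0]
contact_force: [1.0, 0.1, 0.1]
width: 0.0597
gripper_force: 0.0
```

View pics/fs.png

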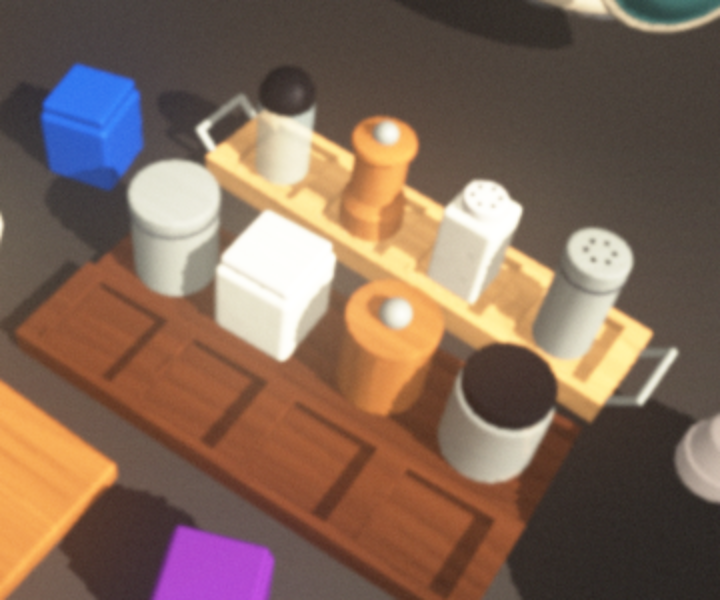

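View pics/ft.png

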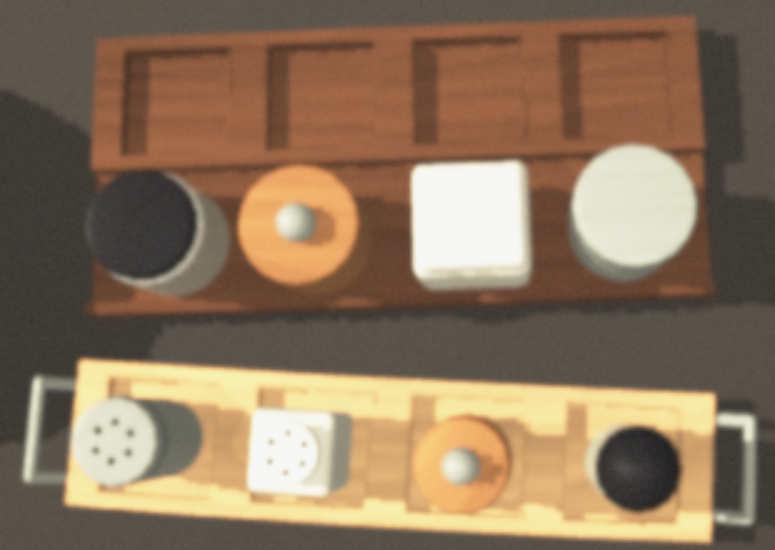

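In both views all four shakers stand upright in the order steel, tin, mill, glass from caddy left to right, and the refill jars have not moved. I check the centres numerically.

```bash
python3 - <<'E'
from h import *
S2=lambda u,v:np.array([215+u/2,80+v/2])
for n,t,s in [("steel",T(115,441),S2(598,253)),("tin",T(285,453),S2(487,197)),("wood",T(460,466),S2(387,132)),("glass",T(638,468),S2(287,93))]:
    P,e=tri(t,s); d=P[:2]-[.463,.0692]; c,q=np.cos(.0715),np.sin(.0715)
    print(n,P.round(4),round(e,2),"caddy xy mm",(1e3*(c*d[0]-q*d[1])).round(1),(1e3*(q*d[0]+c*d[1])).round(1))
E
```

```text
steel [0.4715 0.1905 0.1002] 0.34 caddy xy mm -0.2 121.6
tin [0.4653 0.111  0.0936] 0.24 caddy xy mm -0.7 41.8
wood [0.4581 0.0291 0.099 ] 0.44 caddy xy mm -2.0 -40.3
glass [ 0.4547 -0.0544  0.0873] 0.21 caddy xy mm 0.6 -123.9
```

All are within 2 mm of their well centres, and the heights match shakers standing on the floors.

```bash
python3 -c "
from rig import manip; print(manip.sign_off())"
```

```text
the job is handed in; nothing more can be done
None
```

The job is handed in: all four shakers stand upright in the caddy in reverse order, each within about 2 mm of its well centre, and the refill jars show no movement in the final pictures; hand-in returned no verdict.

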